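Lock the carver's work rest onto its sprung bench stub

TASK

Pick up the work rest (the metal tube with the wooden cradle on top), slide its tube down over the steel stub on the bench and, keeping its springy collar squeezed down, turn it by feel until the spring button pops through the hole in the tube. Then give the rest a short, gentle upward tug to check that it is locked, and let go, leaving it standing locked on the stub; do not push or pull the sprung stub hard, and leave the other things on the bench where they are.

Things in the scene. Friction and masses are not known exactly. Their poses are not given: they have to be found in the camera images.
- rest: Work rest, 154 mm tall, 0.28 to 0.46 kg, standing loose and upright on its open bell mouth. Bare round aluminium tube, 100 mm tall, bore 38 mm, 43 mm outside; its lowest 15 mm flare out to a 56 mm bore (61 mm outside). A wooden cradle bar crosses its top. Origin: centre of the mouth (underside); z up the tube, x to the button hole's side.
- rest_grip (a point): Centre of the wooden cradle bar, 121 mm above the mouth, on the tube's axis; same axes as the rest. The bar is 26 mm thick (along x), 90 mm long (along y), from 100 to 142 mm above the mouth, with a 12 mm high horn on each end (62 mm between them). Pinch its middle across the 26 mm; fingertips must stay above the tube's top (100 mm).
- rest_hole (a point): Centre of the only button hole, in the tube wall on the rest's +x side, 26 mm above the mouth: 12 mm wide, 13 mm high.
- base: Dark steel disc, 120 mm diameter, 25 mm high, fixed to the bench; origin at the centre of its underside, z up. The sprung steel stub stands upright on its axis, out of a grey housing 72 mm wide that ends 45 mm up.
- stub_seat (a point): Point on the base's axis at the top of the unloaded stub's black buffer collar (62 mm diameter), 79 mm above the bench; it does not follow the stub; base's axes. Above it the spigot, 35.6 mm diameter, 41 mm tall, last 8 mm tapered to 22 mm. The tube's mouth must squeeze this sprung collar 10 mm down the stub (about 11 N, stops at 10.7 mm) for the hole to be level with the button.
- stub (a joint): Vertical travel of the whole stub on its spring, m: 0 unloaded, negative pushed down, positive pulled up, stops at 0.024 either way. About 1.2 N per mm, so it shows the load: some 15 to 18 N also squeezes the collar fully; more than 24 N (20 mm) strains the mount. The rest's own weight sinks it 2 to 4 mm.
- button (a joint): How far the brass spring button is pressed in, m: 0 out (up to 0.002 once through the hole), 0.004 to 0.008 behind the plain tube wall. Domed, 10 mm diameter, out sideways from the spigot 16 mm above the unloaded collar, tip 27 mm off the axis. It points within 0.5 rad of the base's +x, exact angle not measured. The bell mouth presses it in (up to 12 N); it pops out when the hole faces it within 0.06 rad.
- mould: Wooden cake mould with a flower carving and round handle, 230 mm long, lying flat. Bystander; origin under its neck.
- mould2: Wooden cake mould with a square carving, 230 mm long, lying flat. Bystander; origin under its neck.
- chisel: Carving chisel lying flat, 220 mm long, 22 mm thick wooden handle, between the rest and the base. Bystander; origin near its middle.
- mallet: Wooden mallet lying down, 260 mm long, head 60 x 100 x 60 mm. Bystander; origin on its underside near the middle of the handle.
- jar: Small amber jar, 60 mm diameter, 75 mm tall. Bystander; origin under its centre.
- offcut: Dark wooden offcut, 90 x 50 x 35 mm. Bystander; origin under its centre.
- blank: Pale wooden blank, 140 x 60 x 30 mm. Bystander; origin under its centre.
Mind the look-alikes: they are no part of the job. There is more than one size of the base; the job needs the largest.

How it is judged:
By the outcome, as a careful person would: the job done as asked, in the order asked, and still so for the second after the job is handed in, with the robot touching nothing.
It also fails if it takes over 72 s, if anything falls off the work surface, if the arm or the gripper's body presses on something with over 40 N, if the wrist force passes 120 N, or if a joint passes its speed limit or range.

ROBOT

A 6-joint arm with a two-finger parallel gripper is mounted at the origin on the work surface. World frame = base frame: x ahead of the robot, y to its left, z up, the work surface at z = 0. Lengths are in m, angles in degrees, forces in N, time in s.
With the tool pointing down it reaches from about 0.4 to 0.825 m from the base axis. Payload 7 kg.
Tool frame: the origin (TCP) lies at the very end of the fingers, on their centre line; the grasp point (between the pads) lies r.grip_depth behind it (r.grip_depth is the distance from the TCP to the grasp point, in m); z points along the fingers, y is the direction in which the jaws open and shut (so a half turn about z gives the same grasp; the last joint's range is limited). The gripper opens to 88 mm and grips with 3 to 60 N. Pads are 19 mm wide; open, the fingers measure 130 mm over their backs; the gripper's body (78 mm by 193 mm) begins 47 mm behind the grasp point.
Start: joints at [90.533, 20.546, 0.682, 0, -70.136, -16.507], TCP at [0.186, 0.649, 0.227] pointing down, gripper open.
Joint ranges: [-176.03, 176.03], [-82.01, 121.73], [-58.28, 71.71], [-173.87, 95.51], [-174.79, -0.11], [-173.66, 173.66]. Speed limits (degrees/s): [136.94, 136.94, 172.46, 180, 180, 180].

INTERFACE

Orientations are given as [roll, pitch, yaw] about the fixed x, y, z axes, in that order (R = Rz(yaw) Ry(pitch) Rx(roll)).
In Python, from plant import r gives the robot as it stands. The module is installed in compiled form; this text tells all that it offers.
- The arm moves only by the tool step_arm, never from a script. Its argument "increments" is a list of rows, each a list of 3 entries, a list of its own where there are three numbers: the shift along the tool's x, y, z in m, then the turn, a rotation vector about the tool's x, y, z in rad, then the closure, from 0 (fully open) to 1 (shut). In form: [[[x, y, z], [wx, wy, wz], grip], ...]. A call has 1 to 10 rows; each row is the pose to reach, as a shift and turn from the pose commanded when the call began, along the tool's axes at that moment; what a row does not reach only later rows make up. A row lasts 1/10 s, in which the tool goes at most 50 mm and 8.59 degrees, less where a joint would pass 70% of its speed; a pose out of reach is approached as far as the arm can. A call with a gripper value outside its range is refused whole. The fingers move at their own pace and stop on an object; "force" is the grip in N (left out, the last holds). Time passes only in rows, so rows that repeat a pose let the fingers close. It gives the time, the measured TCP pose, the force and the opening at its end, in the units of the state.
- r.get_state(): the state, without advancing time (a new reading comes with each control period).
- r.capture(name): name is "scene" or "top" or "wrist"; returns a dict with "color" (420x560x3 uint8, red, green, blue), "intrinsics" (3x3 intrinsics, pixels), "k1" (the pictures are not rectified: a ray, as slopes to the right and down, at radius r is drawn at 1 + k1 r^2 times it, then the intrinsics apply), "rvec" (rotation vector, rad) and "tvec" (3), from world to camera coordinates, as OpenCV has them; the wrist camera has in their place "T_tool_cam" (4x4, takes a point from camera to tool coordinates, whose origin is the TCP and whose axes are the flange's). Camera axes: x right, y down, z forward; pixel columns grow to the right and rows downward; lengths in m; the calibration is good to about 2 mm. A picture is of the moment at which its call begins: read the wrist's pose just before it. There is no depth.
- r.close_job(): hands the job in, once; it reports no verdict.
The state is a dict: "time_s": time; "joints": joint angles; "qd": joint speeds; "joint_torque": joint torques, N m; "tcp_pos": TCP position; "eef_rot": TCP orientation; "contact_force": force on the tool from outside, world axes, zero at the start; "moment": the same for the moment, N m; "gripper_width": finger opening in m.
Only numpy, scipy, OpenCV 4.12 (cv2) and the standard library are available. Lean on these libraries where they do the work, as an engineer would, in place of code of your own. Each camera call takes 0.05 s, during which the arm holds its last target.

## Working session

There is one attempt and no reset: what is moved stays moved. The work goes in short steps, Python scripts to look and compute and a tool call to move; the robot and the scene stay as the last step left them, time stands still between calls to the robot, and variables do not carry over. Pictures are saved under pics/ and viewed, and the job is handed in when it is done.

Besides the shell and the picture viewer there is one more tool, called after ">>>" by a JSON object that holds its "name" and its "arguments". step_arm: Moves the arm, as the interface text tells. Its arguments: {"type":"object","properties":{"increments":{"type":"array","items":{"type":"array"}},"force":{"type":"number"}},"required":["increments"]}

```bash
mkdir -p pics; ls; cat > h.py <<'E'
import numpy as np, cv2, pickle
from plant import r
from scipy.spatial.transform import Rotation as R
def cap(n,fn):
    st=r.get_state(); c=r.capture(n); c['st']=st
    cv2.imwrite(f'pics/{fn}.png',c['color'][:,:,::-1]); pickle.dump(c,open(f'pics/{fn}.pkl','wb')); return c
def load(fn): return pickle.load(open(f'pics/{fn}.pkl','rb'))
def campose(c):
    if 'T_tool_cam' in c:
        s=c['st']; T=np.eye(4); T[:3,:3]=R.from_euler('xyz',s['eef_rot'],degrees=True).as_matrix(); T[:3,3]=s['tcp_pos']
        return T@np.array(c['T_tool_cam'])
    Rm=cv2.Rodrigues(np.array(c['rvec'],float))[0]; T=np.eye(4); T[:3,:3]=Rm.T; T[:3,3]=-Rm.T@np.array(c['tvec']).ravel(); return T
def ray(c,u,v):
    k=float(c['k1']); p=cv2.undistortPoints(np.array([[[u,v]]],float),np.array(c['intrinsics'],float),np.array([k,0,0,0,0.]))[0,0]
    T=campose(c); return T[:3,3],T[:3,:3]@np.array([p[0],p[1],1])
def atz(c,u,v,z):
    o,d=ray(c,u,v); return o+d*(z-o[2])/d[2]
def proj(c,P):
    T=np.linalg.inv(campose(c)); P=np.atleast_2d(P).astype(float)
    q,_=cv2.projectPoints(P,cv2.Rodrigues(T[:3,:3])[0],T[:3,3],np.array(c['intrinsics'],float),np.array([float(c['k1']),0,0,0,0.])); return q[:,0]
def tri(obs):
    A=np.zeros((3,3));b=np.zeros(3)
    for c,u,v in obs:
        o,d=ray(c,u,v); d=d/np.linalg.norm(d); M=np.eye(3)-np.outer(d,d); A+=M;b+=M@o
    return np.linalg.solve(A,b)
def crop(fn,x0,y0,x1,y1,s,out):
    im=cv2.imread(f'pics/{fn}.png')[y0:y1,x0:x1]; cv2.imwrite(f'pics/{out}.png',cv2.resize(im,None,fx=s,fy=s,interpolation=cv2.INTER_CUBIC))
E
python3 - <<'E'
from h import *
print(r.get_state(), r.grip_depth)
for n in ('scene','top','wrist'):
    c=cap(n,n+'0'); print(n,c['k1'],np.array(c['intrinsics']).round(1).tolist(),campose(c).round(3).tolist())
E
```

```text
pics
{'time_s': 0.0, 'joints': array([ 9.05333420e+01,  2.05906824e+01,  6.33377370e-01, -1.93890152e-02,
       -7.01359220e+01, -1.65070712e+01]), 'qd': array([ 0.00492488, -0.11322391, -0.07657784, -0.01807869,  0.12863642,
        0.03696973]), 'joint_torque': array([-2.31169741e-05, -5.82719135e+01,  2.93046659e+01,  6.99694633e+00,
        6.94145914e-03, -1.62413630e-04]), 'tcp_pos': array([0.18565161, 0.64845484, 0.22563048]), 'eef_rot': array([ 1.79905436e+02, -9.01569880e-03, -1.59803248e+01]), 'contact_force': array([-0.3660094 , -0.38428924, -0.17147529]), 'moment': array([-0.04542629,  0.04058424,  0.01535703]), 'gripper_width': 0.0877220078861866} 0.0188
scene -0.06733202124393986 [[393.9, 0.0, 275.1], [0.0, 393.9, 216.7], [0.0, 0.0, 1.0]] [[-0.317, 0.704, -0.635, 1.285], [0.949, 0.234, -0.213, 0.241], [-0.002, -0.67, -0.742, 0.929], [0.0, 0.0, 0.0, 1.0]]
top -0.1646798385018297 [[502.7, 0.0, 282.7], [0.0, 502.7, 209.2], [0.0, 0.0, 1.0]] [[-0.003, -0.983, 0.184, 0.355], [-1.0, 0.002, -0.006, 0.014], [0.006, -0.184, -0.983, 1.277], [0.0, 0.0, 0.0, 1.0]]
wrist -0.04012209509052563 [[308.5, 0.0, 278.0], [0.0, 308.5, 209.3], [0.0, 0.0, 1.0]] [[-0.275, -0.931, -0.239, 0.249], [-0.961, 0.266, 0.068, 0.631], [0.0, 0.249, -0.969, 0.385], [0.0, 0.0, 0.0, 1.0]]
```

View pics/scene0.png

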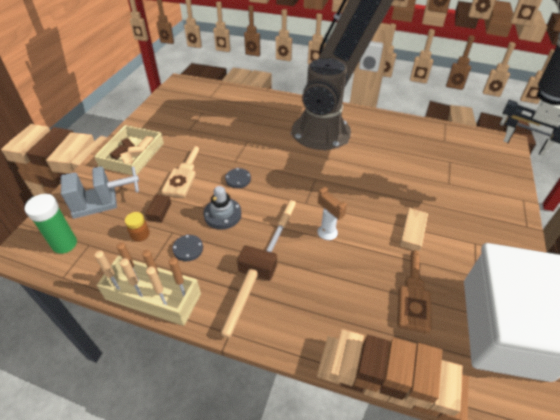

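View pics/top0.png

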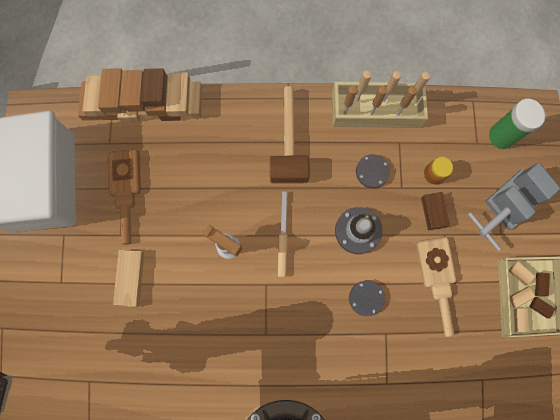

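View pics/wrist0.png

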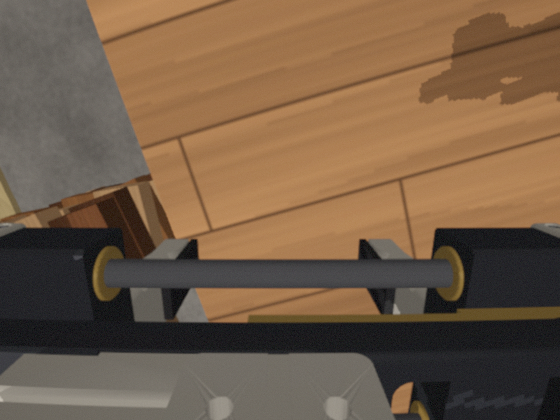

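```bash
python3 - <<'E'
from h import *
crop('top0',185,205,265,275,8,'c1'); crop('top0',320,190,400,260,8,'c2')
crop('scene0',295,170,365,250,8,'c3'); crop('scene0',190,170,260,240,8,'c4')
a=np.hstack([cv2.resize(cv2.imread(f'pics/c{i}.png'),(400,350)) for i in (1,2)]);cv2.imwrite('pics/ca.png',a)
a=np.hstack([cv2.resize(cv2.imread(f'pics/c{i}.png'),(390,390)) for i in (3,4)]);cv2.imwrite('pics/cb.png',a)
E
```

```text
(no output)
```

View pics/ca.png

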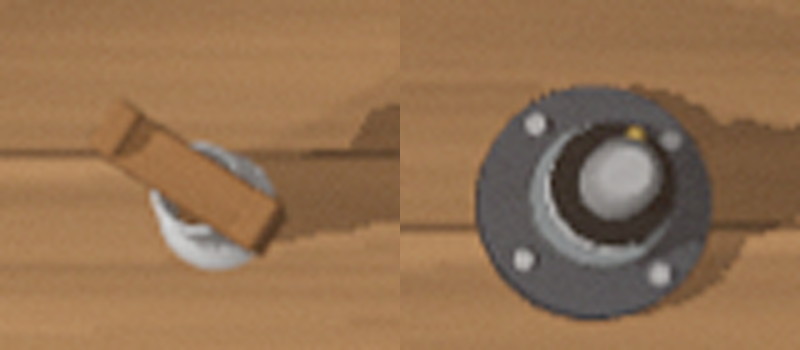

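View pics/c3.png

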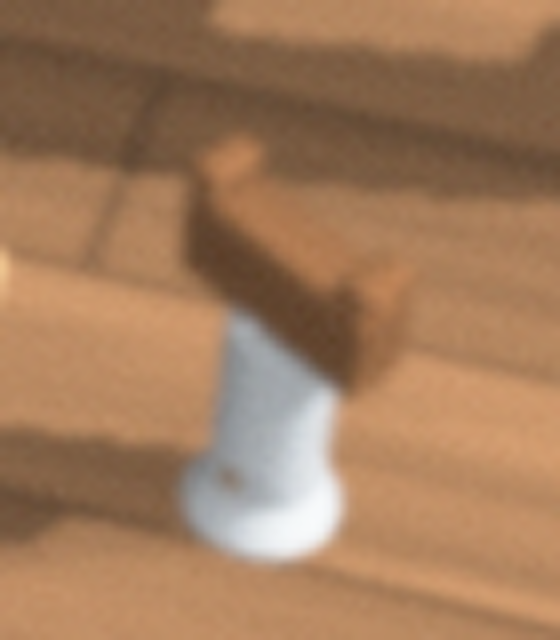

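View pics/c4.png

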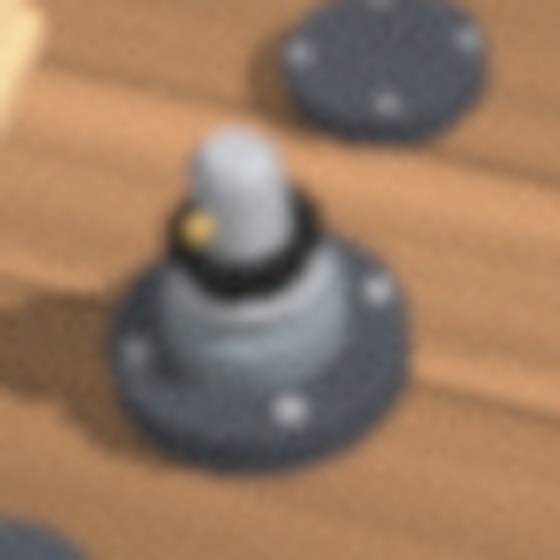

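```bash
python3 - <<'E'
from h import *
t=load('top0');s=load('scene0')
b=tri([(t,367,216.4),(s,215,198.5)]);print('button',b)
# base disc: top disc ellipse in top: c2 x 475-712,y 85-320 
u=320+(593.5-400)/5;v=190+202/5
print('base',atz(t,u,v,.0125), atz(s,190+260/8,170+330/8,.025))
print('spigot top',tri([(t,320+(617-400)/5,190+175/5),(s,190+238/8,170+145/8)]))
print('hole',atz(s,323.75,229.4,.026))
print('mouth top',atz(t,185+213/5,205+225/5,.01))
print('horns', atz(t,185+108/5,205+120/5,.154), atz(t,185+273/5,205+218/5,.154))
print('horns scene', atz(s,295+235/8,170+150/8,.154), atz(s,295+385/8,170+280/8,.154))
E
```

```text
button [ 0.5576647  -0.19383272  0.09472064]
base [ 0.53628313 -0.18778768  0.0125    ] [ 0.5407828  -0.18226332  0.025     ]
spigot top [ 0.53405923 -0.18305184  0.11869919]
hole [0.51416126 0.13684393 0.026     ]
mouth top [0.48728056 0.14575823 0.01      ]
horns [0.51990028 0.17924193 0.154     ] [0.47542616 0.10384752 0.154     ]
horns scene [0.47569321 0.11747237 0.154     ] [0.52173008 0.18122207 0.154     ]
```

```bash
cat >> h.py <<'E'
def to(x,y,z,yaw):
    s=r.get_state(); M=R.from_euler('xyz',s['eef_rot'],degrees=True)
    G=R.from_euler('xyz',[180,0,yaw],degrees=True)
    print('t',round(s['time_s'],2),'shift',M.inv().apply(np.array([x,y,z])-s['tcp_pos']).round(4).tolist(),'rot',(M.inv()*G).as_rotvec().round(4).tolist())
E
python3 - <<'E'
from h import *
to(.53,.205,.28,-120)
t=load('top0');s=load('scene0')
def over(c,fn,x,y,yaw,out,box,sc):
    im=cv2.imread(f'pics/{fn}.png'); im=cv2.resize(im[box[1]:box[3],box[0]:box[2]],None,fx=sc,fy=sc,interpolation=cv2.INTER_CUBIC)
    a=np.radians(yaw);M=np.array([[np.cos(a),-np.sin(a),0],[np.sin(a),np.cos(a),0],[0,0,1]])
    def pl(P,col,cl=True):
        q=(proj(c,(M@np.array(P).T).T+[x,y,0])-[box[0],box[1]]+.5)*sc
        cv2.polylines(im,[q.round().astype(int).reshape(-1,1,2)],cl,col,1)
    th=np.linspace(0,2*np.pi,40)
    for rr,z in((.0305,0),(.0305,.015),(.0215,.1)): pl(np.c_[rr*np.cos(th),rr*np.sin(th),0*th+z],(0,255,0))
    pl([[.0215,-.006,.02],[.0215,.006,.02],[.0215,.006,.032],[.0215,-.006,.032]],(0,0,255))
    for z in(.1,.142): pl([[-.013,-.045,z],[.013,-.045,z],[.013,.045,z],[-.013,.045,z]],(255,0,0))
    for a,b in((.031,.045),(-.045,-.031)): pl([[-.013,a,.154],[.013,a,.154],[.013,b,.154],[-.013,b,.154]],(255,255,0))
    return im
i1=over(t,'top0',.497,.145,-30,'',(185,205,265,285),5);i2=over(s,'scene0',.497,.145,-30,'',(290,170,370,250),5)
cv2.imwrite('pics/o1.png',np.hstack([i1,i2]))
E
```

```text
t 0.15 shift [0.4531, 0.3317, -0.0537] rot [0.0008, -0.0012, 1.8156]
```

View pics/o1.png

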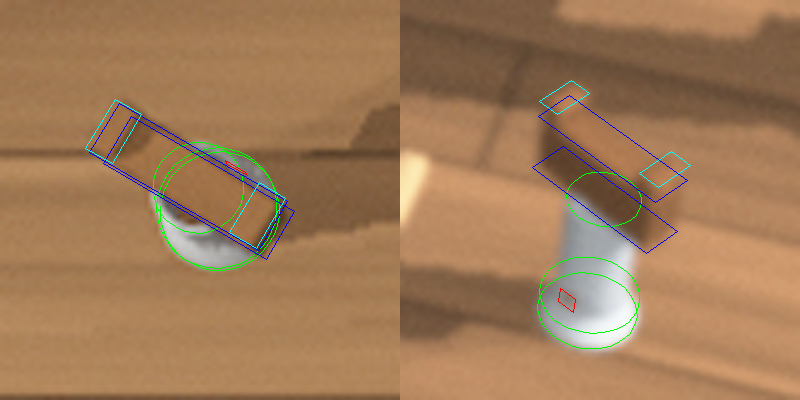

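>>> {"name": "step_arm", "arguments": {"increments": [[[0.03, 0.02, -0.03], [0, 0, 0.15], 0], [[0.07, 0.05, -0.054], [0, 0, 0.3], 0], [[0.11, 0.08, -0.054], [0, 0, 0.45], 0], [[0.15, 0.11, -0.054], [0, 0, 0.6], 0], [[0.19, 0.14, -0.054], [0, 0, 0.75], 0], [[0.23, 0.17, -0.054], [0, 0, 0.9], 0], [[0.27, 0.2, -0.054], [0, 0, 1.05], 0], [[0.31, 0.23, -0.054], [0, 0, 1.2], 0], [[0.35, 0.26, -0.054], [0, 0, 1.35], 0], [[0.39, 0.29, -0.054], [0, 0, 1.5], 0]]}}

```text
time_s: 1.15
tcp_pos: [0.4786, 0.2649, 0.2807]
eef_rot: [-180.0, 0.0, -102.3]
contact_force: [1.2, 1.0, 0.5]
gripper_width: 0.0876
```

```bash
python3 -c "
from h import *
to(.53,.205,.28,-120)"
```

```text
t 1.15 shift [0.0476, -0.0629, 0.0007] rot [-0.0, 0.0003, 0.3097]
```

>>> {"name": "step_arm", "arguments": {"increments": [[[0.02, -0.03, 0], [0, 0, 0.13], 0], [[0.04, -0.055, 0], [0, 0, 0.26], 0], [[0.0476, -0.063, 0], [0, 0, 0.31], 0], [[0.0476, -0.063, 0], [0, 0, 0.31], 0], [[0.0476, -0.063, 0], [0, 0, 0.31], 0], [[0.0476, -0.063, 0], [0, 0, 0.31], 0]]}}

```text
time_s: 1.75
tcp_pos: [0.5292, 0.208, 0.2806]
eef_rot: [180.0, 0.0, -119.5]
contact_force: [-0.3, 0.6, 0.3]
gripper_width: 0.0879
```

```bash
python3 - <<'E'
from h import *
c=cap('wrist','w1'); print(r.get_state()['tcp_pos'],r.get_state()['eef_rot'])
E
```

```text
[0.52913957 0.20808394 0.28064362] [ 1.79996309e+02  1.17448825e-02 -1.19537616e+02]
```

View pics/w1.png

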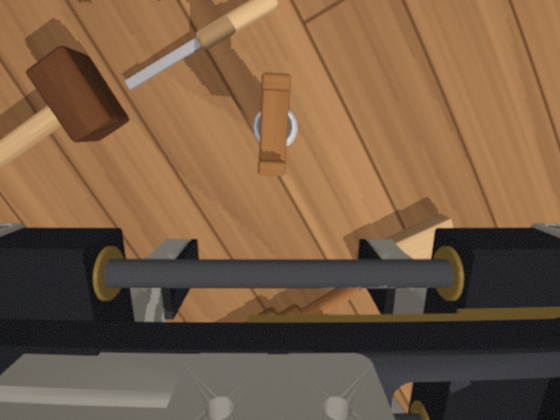

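```bash
python3 - <<'E'
from h import *
crop('w1',235,60,315,185,5,'w1c')
E
```

```text
(no output)
```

View pics/w1c.png

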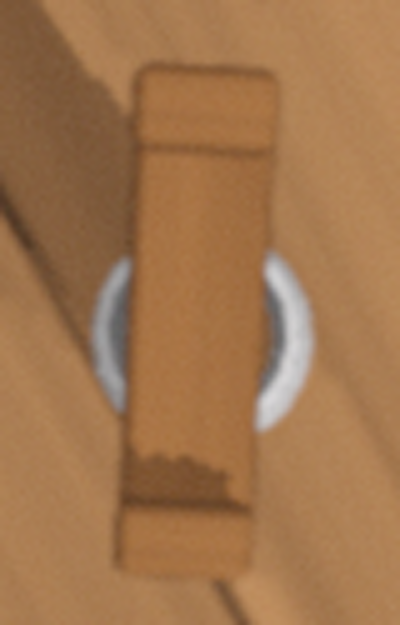

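```bash
python3 - <<'E'
from h import *
c=load('w1')
f=lambda u,v,z: atz(c,235+u/5-.4,60+v/5-.4,z)
a=f(208,68,.154);b=f(181,575,.154);print(a,b,np.linalg.norm(a-b),(a+b)/2,np.degrees(np.arctan2(*(a-b)[[1,0]])))
# widths
print(np.linalg.norm(f(138,66,.154)-f(278,70,.154)),np.linalg.norm(f(115,572,.154)-f(248,577,.154)))
print('bar edges mid', f(132,330,.142),f(262,330,.142), 'mouth', (f(92,335,.008)+f(315,335,.008))/2)
for q in [(.497,.145,.0),(.497,.145,.154)]: print(proj(c,q))
for yaw in (-120,-119): to(.497,.145,.28,yaw)
E
```

```text
[0.47370268 0.10789007 0.154     ] [0.52161809 0.18208147 0.154     ] 0.08831902385538067 [0.49766039 0.14498577 0.154     ] -122.85579344791424
0.024208650038607338 0.024731239548214937
bar edges mid [0.50776834 0.13902355 0.142     ] [0.48665391 0.15098884 0.142     ] mouth [0.49678807 0.14467758 0.008     ]
[[275.32533905 126.93158128]]
[[274.04534429 125.28319767]]
t 1.8 shift [0.0707, -0.0031, 0.0006] rot [0.0001, 0.0002, 0.0081]
t 1.8 shift [0.0707, -0.0031, 0.0006] rot [0.0001, 0.0002, -0.0094]
```

```bash
python3 -c "
from h import *
to(.4972,.145,.106,-122.5)"
```

```text
t 1.8 shift [0.0707, -0.0033, 0.1746] rot [0.0001, 0.0002, 0.0517]
```

>>> {"name": "step_arm", "arguments": {"increments": [[[0.025, -0.001, 0.0], [0, 0, 0.02], 0], [[0.05, -0.002, 0.02], [0, 0, 0.05], 0], [[0.07, -0.0033, 0.05], [0, 0, 0.052], 0], [[0.0707, -0.0033, 0.08], [0, 0, 0.052], 0], [[0.0707, -0.0033, 0.11], [0, 0, 0.052], 0], [[0.0707, -0.0033, 0.135], [0, 0, 0.052], 0], [[0.0707, -0.0033, 0.155], [0, 0, 0.052], 0], [[0.0707, -0.0033, 0.168], [0, 0, 0.052], 0], [[0.0707, -0.0033, 0.1745], [0, 0, 0.052], 0], [[0.0707, -0.0033, 0.1745], [0, 0, 0.052], 0]]}}

```text
time_s: 2.8
tcp_pos: [0.497, 0.1445, 0.1055]
eef_rot: [180.0, -0.1, -122.6]
contact_force: [-0.4, -0.5, 0.1]
gripper_width: 0.0875
```

```bash
python3 - <<'E'
from h import *
to(.4972,.145,.106,-122.5)
s=r.get_state();print(s['contact_force'],s['moment'])
c=cap('wrist','w2')
E
```

```text
t 2.8 shift [-0.0005, 0.0002, -0.0005] rot [0.0005, -0.0012, -0.0014]
[-0.39033591 -0.47197513  0.14566872] [ 0.07423227 -0.10307842  0.01080398]
```

View pics/w2.png

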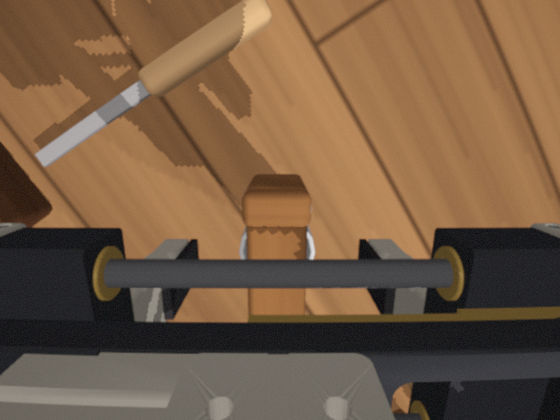

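The bar is centred between the fingers (x≈277) and parallel to them. Closing.

>>> {"name": "step_arm", "arguments": {"increments": [[[0, 0, 0], [0, 0, 0], 0.5], [[0, 0, 0], [0, 0, 0], 0.65], [[0, 0, 0], [0, 0, 0], 0.8], [[0, 0, 0], [0, 0, 0], 1], [[0, 0, 0], [0, 0, 0], 1], [[0, 0, 0], [0, 0, 0], 1], [[0, 0, 0], [0, 0, 0], 1], [[0, 0, 0], [0, 0, 0], 1]], "force": 50}}

```text
time_s: 3.65
tcp_pos: [0.4976, 0.1441, 0.106]
eef_rot: [180.0, -0.0, -122.7]
contact_force: [0.2, -0.2, 0.2]
gripper_width: 0.0293
```

```bash
python3 - <<'E'
from h import *
s=r.get_state();print(s)
E
```

```text
{'time_s': 3.65, 'joints': array([ 3.78807128e+01,  1.24438343e+01, -2.82349726e+01, -5.00015702e-04,
       -4.93251488e+01, -7.05404442e+01]), 'qd': array([-0.06792537,  0.04382524,  0.00443149, -0.09656234,  0.06593283,
       -0.07289859]), 'joint_torque': array([-4.18344061e-03, -4.13561440e+01,  2.35796911e+01,  5.62810197e+00,
       -6.32665073e-02, -4.95113420e-05]), 'tcp_pos': array([0.49756622, 0.14407602, 0.10604198]), 'eef_rot': array([ 1.79998325e+02, -3.60339468e-03, -1.22660057e+02]), 'contact_force': array([ 0.21766429, -0.23696535,  0.16188137]), 'moment': array([ 0.060058  , -0.0343399 , -0.00610557]), 'gripper_width': 0.029327063956019212}
```

>>> {"name": "step_arm", "arguments": {"increments": [[[0, 0, 0], [0, 0, 0], 1], [[0, 0, -0.003], [0, 0, 0], 1], [[0, 0, -0.01], [0, 0, 0], 1], [[0, 0, -0.025], [0, 0, 0], 1], [[0, 0, -0.05], [0, 0, 0], 1], [[0, 0, -0.08], [0, 0, 0], 1], [[0, 0, -0.11], [0, 0, 0], 1], [[0, 0, -0.14], [0, 0, 0], 1], [[0, 0, -0.16], [0, 0, 0], 1], [[0, 0, -0.17], [0, 0, 0], 1]]}}

```text
time_s: 4.65
tcp_pos: [0.498, 0.1443, 0.2784]
eef_rot: [-179.9, 0.2, -122.7]
contact_force: [-0.3, -0.6, -4.0]
gripper_width: 0.0256
```

```bash
python3 - <<'E'
from h import *
cap('wrist','w3'); c=cap('scene','s3'); s=r.get_state();print(s['contact_force'],s['moment'],s['gripper_width'])
crop('s3',280,100,420,240,4,'s3c')
E
```

```text
[ 8.52602075e-04 -2.65089005e-01 -4.35675979e+00] [ 0.07979594 -0.07778632 -0.02451125] 0.025543013007421407
```

View pics/w3.png

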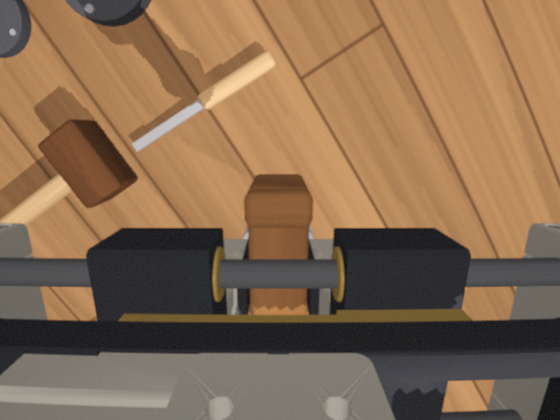

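View pics/s3c.png

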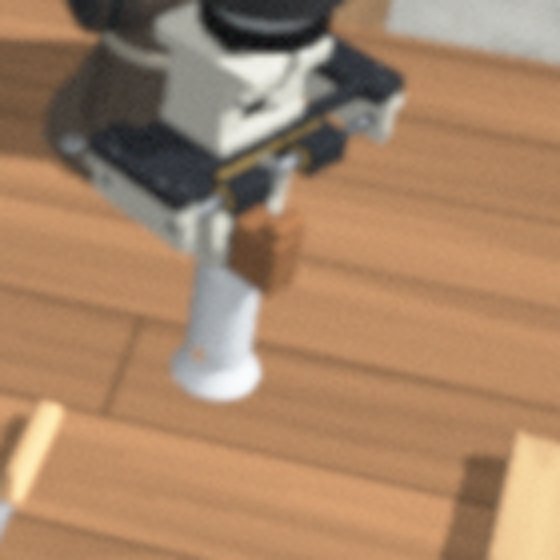

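```bash
python3 -c "
from h import *
to(.568,-.106,.285,-113)"
```

```text
t 4.75 shift [0.1729, -0.1941, -0.008] rot [-0.0009, 0.002, -0.1686]
```

>>> {"name": "step_arm", "arguments": {"increments": [[[0.01, -0.011, -0.002], [0, 0, -0.01], 1], [[0.03, -0.034, -0.008], [0, 0, -0.03], 1], [[0.055, -0.062, -0.008], [0, 0, -0.05], 1], [[0.08, -0.09, -0.008], [0, 0, -0.08], 1], [[0.105, -0.118, -0.008], [0, 0, -0.11], 1], [[0.13, -0.146, -0.008], [0, 0, -0.14], 1], [[0.15, -0.168, -0.008], [0, 0, -0.16], 1], [[0.165, -0.185, -0.008], [0, 0, -0.168], 1], [[0.173, -0.194, -0.008], [0, 0, -0.168], 1], [[0.173, -0.194, -0.008], [0, 0, -0.168], 1]]}}

```text
time_s: 5.75
tcp_pos: [0.5671, -0.1074, 0.2822]
eef_rot: [179.8, -0.1, -113.2]
contact_force: [-0.3, 0.4, -3.5]
gripper_width: 0.0257
```

>>> {"name": "step_arm", "arguments": {"increments": [[[0, 0, 0], [0, 0, 0], 1], [[0, 0, 0], [0, 0, 0], 1]]}}

```text
time_s: 5.95
tcp_pos: [0.5673, -0.1054, 0.2837]
eef_rot: [180.0, -0.0, -113.0]
contact_force: [-0.2, 0.7, -2.8]
gripper_width: 0.0256
```

```bash
python3 - <<'E'
from h import *
cap('wrist','w4'); c=cap('top','t4'); s=r.get_state();print(s['contact_force'],s['tcp_pos'],s['eef_rot'])
E
```

```text
[ 0.10117772 -0.0777953  -4.16413964] [ 0.56744553 -0.1053676   0.28406869] [-1.79998451e+02  1.37901273e-02 -1.12973718e+02]
```

View pics/w4.png

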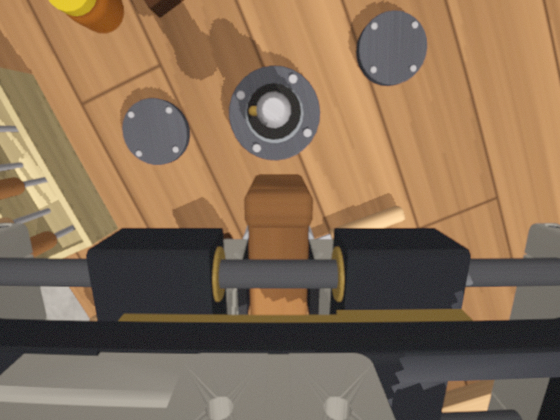

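```bash
python3 - <<'E'
from h import *
crop('w4',225,60,325,165,6,'w4c')
E
```

```text
(no output)
```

View pics/w4c.png

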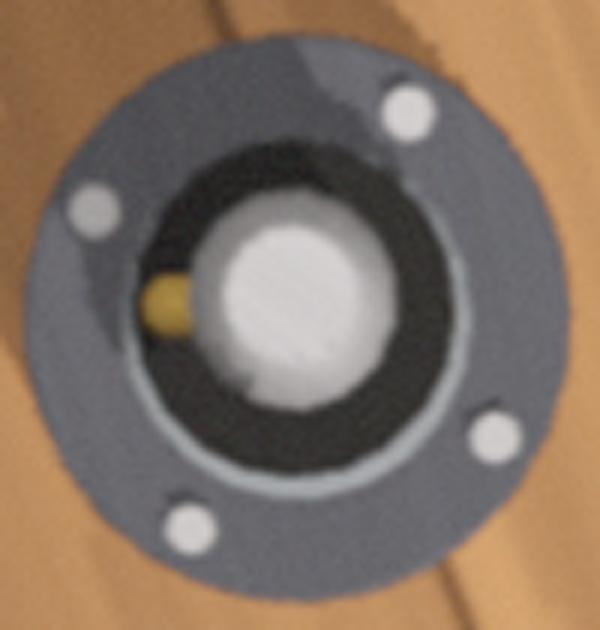

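```bash
python3 - <<'E'
from h import *
c=load('w4')
f=lambda u,v,z: atz(c,225+u/6-.42,60+v/6-.42,z)
for n,u,v,z in(('top',289,296,.12),('spig',294,300,.112),('collar',294,307,.079),('disc',298.5,318,.025),('btip',140,304,.095),('bmid',168,304,.095)): print(n,f(u,v,z).round(4))
print('diam',np.linalg.norm(f(27,318,.025)-f(570,318,.025)),np.linalg.norm(f(137,307,.079)-f(452,307,.079)),np.linalg.norm(f(222,296,.12)-f(356,296,.12)))
# predicted own tcp yaw etc
for bx in ('btip','bmid'):pass
o=np.array([.5355,-.184])
for u in(140,168):
    for o in (f(289,296,.12),f(294,307,.079)): d=f(u,304,.095)-o;print(np.degrees(np.arctan2(d[1],d[0])),np.linalg.norm(d[:2]))
# where the bar is held in wrist frame
E
```

```text
top [ 0.5376 -0.1874  0.12  ]
spig [ 0.537 -0.187  0.112]
collar [ 0.5371 -0.1878  0.079 ]
disc [ 0.5365 -0.1885  0.025 ]
btip [ 0.5625 -0.1982  0.095 ]
bmid [ 0.5579 -0.1963  0.095 ]
diam 0.11758041549645146 0.059281099654955885 0.022340815087291792
-23.5054060121226 0.02717880613386864
-22.202606574239258 0.027500311970854556
-23.595241159811415 0.02214088567361087
-21.99896677516634 0.02246301919666003
```

```bash
python3 -c "
from h import *
to(.5372,-.1882,.250,-98)"
```

```text
t 6.05 shift [0.0881, -0.0045, 0.034] rot [-0.0001, 0.0002, -0.2613]
```

>>> {"name": "step_arm", "arguments": {"increments": [[[0.01, -0.001, 0], [0, 0, -0.03], 1], [[0.03, -0.002, 0], [0, 0, -0.08], 1], [[0.05, -0.003, 0], [0, 0, -0.14], 1], [[0.07, -0.004, 0], [0, 0, -0.2], 1], [[0.082, -0.0045, 0.01], [0, 0, -0.25], 1], [[0.088, -0.0045, 0.02], [0, 0, -0.261], 1], [[0.088, -0.0045, 0.03], [0, 0, -0.261], 1], [[0.088, -0.0045, 0.034], [0, 0, -0.261], 1], [[0.088, -0.0045, 0.034], [0, 0, -0.261], 1], [[0.088, -0.0045, 0.034], [0, 0, -0.261], 1]]}}

```text
time_s: 7.05
tcp_pos: [0.5377, -0.1885, 0.2502]
eef_rot: [-180.0, -0.0, -98.1]
contact_force: [-0.9, 0.1, -3.5]
gripper_width: 0.0258
```

```bash
python3 - <<'E'
from h import *
cap('scene','s5'); c=cap('top','t5'); s=r.get_state();print(s['contact_force'],s['moment'],s['tcp_pos'],s['eef_rot'])
crop('s5',170,120,270,240,5,'s5c');crop('t5',310,170,410,270,5,'t5c')
a=np.zeros((600,1000,3),np.uint8);a[:600,:500]=cv2.imread('pics/s5c.png');a[:500,500:]=cv2.imread('pics/t5c.png');cv2.imwrite('pics/o5.png',cv2.resize(a,(800,480)))
to(.5372,-.1882,.250,-98)
E
```

```text
[-0.51545774  0.76579558 -3.71776308] [ 0.07278288 -0.05481055 -0.02699383] [ 0.53773214 -0.1886612   0.25051216] [-1.79957386e+02 -2.08467110e-03 -9.80573119e+01]
t 7.15 shift [-0.0004, 0.0006, 0.0005] rot [-0.0007, -0.0, -0.001]
```

View pics/o5.png

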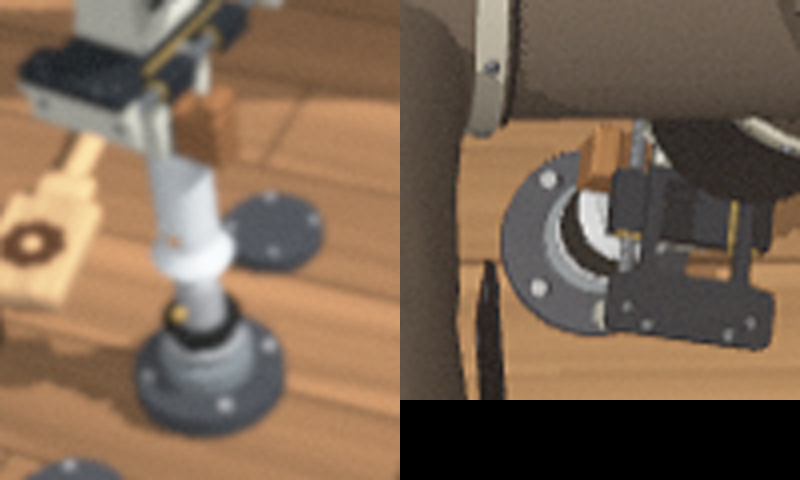

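```bash
python3 - <<'E'
from h import *
s=load('s5')
for z in(.025,.079,.12,.1445,.25): 
    q=proj(s,[.5372,-.1882,z])[0]; print(z,((q-[170,120]+.5)*4).round(1))
E
```

```text
0.025 [206.9 362.1]
0.079 [199.6 313.6]
0.12 [193.8 274.7]
0.1445 [190.2 250.4]
0.25 [173.3 136.8]
```

>>> {"name": "step_arm", "arguments": {"increments": [[[0, 0, 0.005], [0, 0, 0], 1], [[0, 0, 0.012], [0, 0, 0], 1], [[0, 0, 0.019], [0, 0, 0], 1], [[0, 0, 0.026], [0, 0, 0], 1], [[0, 0, 0.032], [0, 0, 0], 1], [[0, 0, 0.036], [0, 0, 0], 1], [[0, 0, 0.036], [0, 0, 0], 1]]}}

```text
time_s: 7.85
tcp_pos: [0.5369, -0.189, 0.2133]
eef_rot: [179.9, -0.0, -98.1]
contact_force: [-1.2, 0.7, -3.1]
gripper_width: 0.0257
```

```bash
python3 - <<'E'
from h import *
for i in range(3):
    s=r.get_state();print(s['contact_force'].round(2),s['moment'].round(3),s['tcp_pos'])
E
```

```text
[-1.2   0.71 -3.12] [ 0.107 -0.009  0.011] [ 0.53689313 -0.18897079  0.21328588]
[-1.2   0.71 -3.12] [ 0.107 -0.009  0.011] [ 0.53689313 -0.18897079  0.21328588]
[-1.2   0.71 -3.12] [ 0.107 -0.009  0.011] [ 0.53689313 -0.18897079  0.21328588]
```

>>> {"name": "step_arm", "arguments": {"increments": [[[0, 0, 0.003], [0, 0, 0], 1], [[0, 0, 0.006], [0, 0, 0], 1], [[0, 0, 0.009], [0, 0, 0], 1], [[0, 0, 0.012], [0, 0, 0], 1], [[0, 0, 0.012], [0, 0, 0], 1]]}}

```text
time_s: 8.35
tcp_pos: [0.537, -0.1889, 0.2015]
eef_rot: [180.0, 0.0, -98.1]
contact_force: [0.3, 0.3, -3.5]
gripper_width: 0.0259
```

>>> {"name": "step_arm", "arguments": {"increments": [[[0, 0, 0.002], [0, 0, 0], 1], [[0, 0, 0.004], [0, 0, 0], 1], [[0, 0, 0.006], [0, 0, 0], 1], [[0, 0, 0.006], [0, 0, 0], 1]]}}

```text
time_s: 8.75
tcp_pos: [0.5381, -0.189, 0.1963]
eef_rot: [-179.9, 0.0, -98.1]
contact_force: [3.4, -0.2, -1.5]
gripper_width: 0.0255
```

>>> {"name": "step_arm", "arguments": {"increments": [[[0, 0, 0.002], [0, 0, 0], 1], [[0, 0, 0.004], [0, 0, 0], 1], [[0, 0, 0.005], [0, 0, 0], 1], [[0, 0, 0.005], [0, 0, 0], 1]]}}

```text
time_s: 9.15
tcp_pos: [0.538, -0.189, 0.1915]
eef_rot: [-179.9, 0.0, -98.1]
contact_force: [3.2, 0.5, 0.7]
gripper_width: 0.0254
```

```bash
python3 - <<'E'
from h import *
s=r.get_state();print(s['contact_force'].round(2),s['moment'].round(3),s['tcp_pos'])
cap('scene','s6');crop('s6',170,120,270,240,5,'s6c')
E
```

```text
[3.23 0.54 0.69] [ 0.558 -1.849  0.029] [ 0.53803665 -0.18896462  0.19146539]
```

View pics/s6c.png

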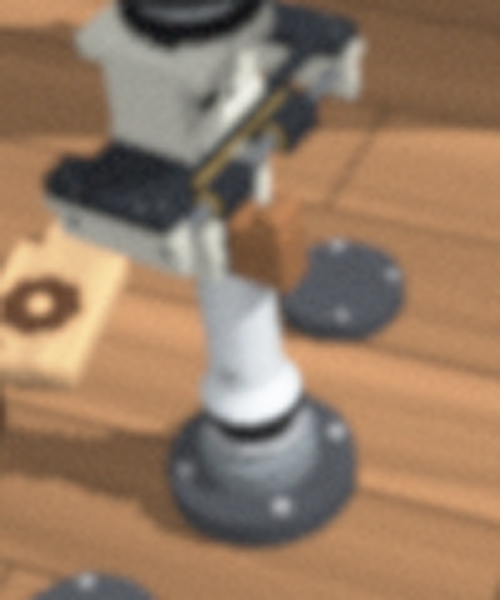

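>>> {"name": "step_arm", "arguments": {"increments": [[[0, 0, 0.002], [0, 0, 0], 1], [[0, 0, 0.004], [0, 0, 0], 1], [[0, 0, 0.005], [0, 0, 0], 1], [[0, 0, 0.005], [0, 0, 0], 1]]}}

```text
time_s: 9.6
tcp_pos: [0.5374, -0.1893, 0.186]
eef_rot: [-180.0, -0.0, -98.1]
contact_force: [3.3, -1.7, 0.3]
gripper_width: 0.0255
```

>>> {"name": "step_arm", "arguments": {"increments": [[[0, 0, 0.002], [0, 0, 0], 1], [[0, 0, 0.004], [0, 0, 0], 1], [[0, 0, 0.005], [0, 0, 0], 1], [[0, 0, 0.005], [0, 0, 0], 1]]}}

```text
time_s: 10.0
tcp_pos: [0.5376, -0.189, 0.1807]
eef_rot: [-180.0, 0.0, -98.1]
contact_force: [4.8, -1.6, 0.2]
gripper_width: 0.0258
```

>>> {"name": "step_arm", "arguments": {"increments": [[[0, -0.0003, 0.002], [0, 0, 0], 1], [[0, -0.0006, 0.004], [0, 0, 0], 1], [[0, -0.0006, 0.006], [0, 0, 0], 1], [[0, -0.0006, 0.008], [0, 0, 0], 1], [[0, -0.0006, 0.008], [0, 0, 0], 1]]}}

```text
time_s: 10.5
tcp_pos: [0.5378, -0.1891, 0.1729]
eef_rot: [180.0, -0.0, -98.1]
contact_force: [3.1, -1.2, 4.1]
gripper_width: 0.0256
```

>>> {"name": "step_arm", "arguments": {"increments": [[[0, 0, 0.002], [0, 0, 0], 1], [[0, 0, 0.004], [0, 0, 0], 1], [[0, 0, 0.006], [0, 0, 0], 1], [[0, 0, 0.006], [0, 0, 0], 1]]}}

```text
time_s: 10.9
tcp_pos: [0.5378, -0.1892, 0.1675]
eef_rot: [-180.0, -0.0, -98.1]
contact_force: [1.3, -0.3, 8.2]
gripper_width: 0.0254
```

```bash
python3 - <<'E'
from h import *
s=r.get_state();print(s['contact_force'].round(2),s['moment'].round(3),s['tcp_pos'])
E
```

```text
[ 1.3  -0.31  8.18] [ 0.07  -0.971 -0.077] [ 0.5378093  -0.18918933  0.16748045]
```

>>> {"name": "step_arm", "arguments": {"increments": [[[0, 0, 0.0015], [0, 0, 0], 1], [[0, 0, 0.003], [0, 0, 0], 1], [[0, 0, 0.0045], [0, 0, 0], 1], [[0, 0, 0.0045], [0, 0, 0], 1]]}}

```text
time_s: 11.3
tcp_pos: [0.5378, -0.1892, 0.1633]
eef_rot: [-180.0, -0.0, -98.1]
contact_force: [0.9, 0.1, 9.4]
gripper_width: 0.0255
```

```bash
python3 - <<'E'
from h import *
s=r.get_state();print(s['contact_force'].round(2),s['moment'].round(3),s['tcp_pos'])
c=cap('scene','s7');crop('s7',180,150,260,240,7,'s7c')
s=r.get_state();print(s['contact_force'].round(2),s['moment'].round(3),s['tcp_pos'])
E
```

```text
[0.86 0.07 9.38] [ 0.234 -0.635 -0.057] [ 0.53784145 -0.1892189   0.16334315]
[ 1.21 -0.6   9.22] [ 0.259 -0.661 -0.076] [ 0.53780985 -0.18921957  0.16338765]
```

View pics/s7c.png

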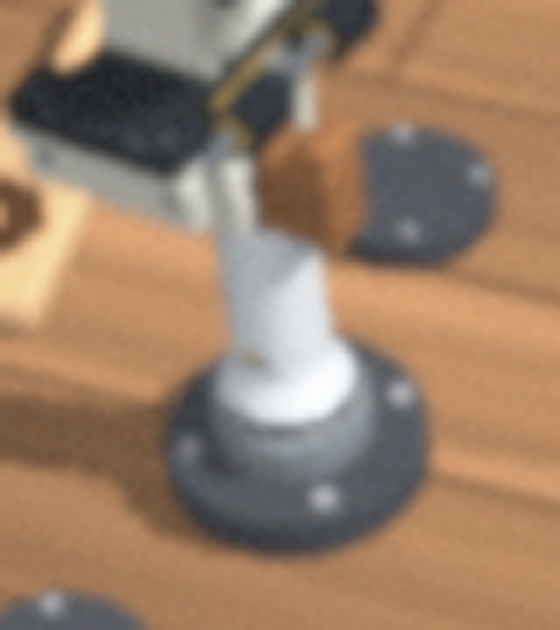

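>>> {"name": "step_arm", "arguments": {"increments": [[[0, 0, 0.001], [0, 0, 0], 1], [[0, 0, 0.002], [0, 0, 0], 1], [[0, 0, 0.002], [0, 0, 0], 1]]}}

```text
time_s: 11.65
tcp_pos: [0.5379, -0.1893, 0.1616]
eef_rot: [-180.0, -0.0, -98.1]
contact_force: [0.9, 1.0, 11.6]
gripper_width: 0.0258
```

```bash
cat > q.py <<'E'
from h import *
s=r.get_state();print(round(s['time_s'],2),s['contact_force'].round(2),s['moment'].round(3),s['tcp_pos'].round(4),s['eef_rot'].round(2),s['joint_torque'].round(2))
E
python3 q.py
```

```text
11.65 [ 0.86  1.05 11.57] [ 0.417 -0.37  -0.075] [ 0.5379 -0.1893  0.1616] [-1.7997e+02 -2.0000e-02 -9.8060e+01] [ -0.35 -39.65  21.4    4.63  -0.25   0.04]
```

>>> {"name": "step_arm", "arguments": {"increments": [[[0, 0, 0], [0, 0, 0.02], 1], [[0, 0, 0], [0, 0, 0.04], 1], [[0, 0, 0], [0, 0, 0.06], 1], [[0, 0, 0], [0, 0, 0.08], 1], [[0, 0, 0], [0, 0, 0.1], 1]]}}

```text
time_s: 12.15
tcp_pos: [0.5371, -0.1895, 0.1615]
eef_rot: [180.0, -0.1, -103.8]
contact_force: [-2.1, 0.4, 12.8]
gripper_width: 0.0257
```

```bash
python3 q.py
```

```text
12.15 [-2.07  0.36 12.78] [0.131 0.297 0.224] [ 0.5371 -0.1895  0.1615] [ 1.7996e+02 -6.0000e-02 -1.0382e+02] [-2.000e-02 -3.981e+01  2.256e+01  4.370e+00  4.000e-01  6.000e-02]
```

>>> {"name": "step_arm", "arguments": {"increments": [[[0, 0, 0], [0, 0, 0.02], 1], [[0, 0, 0], [0, 0, 0.04], 1], [[0, 0, 0], [0, 0, 0.06], 1]]}}

```text
time_s: 12.45
tcp_pos: [0.5371, -0.1893, 0.1615]
eef_rot: [180.0, -0.1, -107.3]
contact_force: [-0.5, 0.5, 11.4]
gripper_width: 0.0257
```

```bash
python3 q.py
```

```text
12.45 [-0.51  0.52 11.37] [0.232 0.392 0.285] [ 0.5371 -0.1893  0.1615] [ 1.7995e+02 -5.0000e-02 -1.0725e+02] [ -0.29 -39.8   22.51   4.49   0.41   0.04]
```

>>> {"name": "step_arm", "arguments": {"increments": [[[0, 0, 0], [0, 0, 0.02], 1], [[0, 0, 0], [0, 0, 0.04], 1], [[0, 0, 0], [0, 0, 0.04], 1]]}}

```text
time_s: 12.75
tcp_pos: [0.5371, -0.1893, 0.1615]
eef_rot: [180.0, -0.0, -109.5]
contact_force: [-0.5, 0.3, 12.2]
gripper_width: 0.0256
```

```bash
python3 q.py
```

```text
12.75 [-0.53  0.35 12.23] [0.251 0.312 0.156] [ 0.5371 -0.1893  0.1615] [ 1.7996e+02 -5.0000e-02 -1.0955e+02] [ -0.15 -39.8   22.46   4.57   0.38  -0.39]
```

>>> {"name": "step_arm", "arguments": {"increments": [[[0, 0, 0], [0, 0, 0.02], 1], [[0, 0, 0], [0, 0, 0.03], 1], [[0, 0, 0], [0, 0, 0.03], 1]]}}

```text
time_s: 13.05
tcp_pos: [0.5371, -0.1893, 0.1615]
eef_rot: [180.0, -0.1, -111.2]
contact_force: [-0.2, 0.4, 11.7]
gripper_width: 0.0261
```

```bash
python3 q.py; python3 - <<'E'
from h import *
cap('scene','s8');crop('s8',200,180,245,225,12,'s8c')
E
```

```text
13.05 [-0.16  0.45 11.72] [0.291 0.291 0.272] [ 0.5371 -0.1893  0.1615] [ 1.7996e+02 -5.0000e-02 -1.1124e+02] [ -0.3  -39.8   22.46   4.53   0.37  -0.39]
```

View pics/s8c.png

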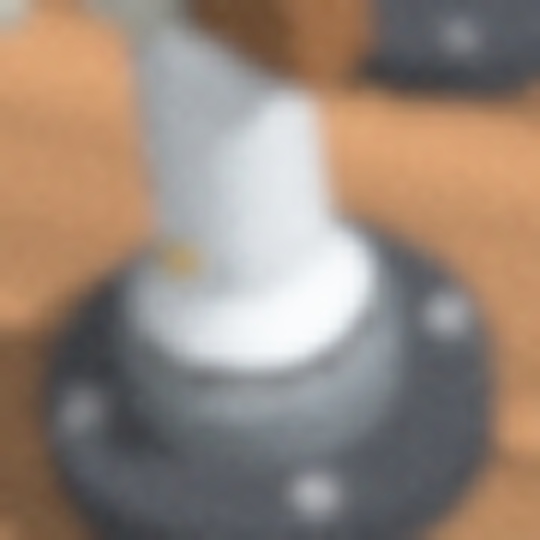

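>>> {"name": "step_arm", "arguments": {"increments": [[[0, 0, 0], [0, 0, 0.015], 1], [[0, 0, 0], [0, 0, 0.03], 1], [[0, 0, 0], [0, 0, 0.03], 1]]}}

```text
time_s: 13.4
tcp_pos: [0.5372, -0.1893, 0.1615]
eef_rot: [180.0, -0.1, -113.0]
contact_force: [-0.2, 1.0, 11.7]
gripper_width: 0.0257
```

```bash
python3 q.py; python3 - <<'E'
from h import *
cap('scene','s9');crop('s9',200,180,245,225,12,'s9c')
E
```

```text
13.4 [-0.2   0.95 11.68] [0.293 0.215 0.238] [ 0.5372 -0.1893  0.1615] [ 1.7997e+02 -5.0000e-02 -1.1297e+02] [ -0.22 -39.79  22.42   4.57   0.35  -0.36]
```

View pics/s9c.png

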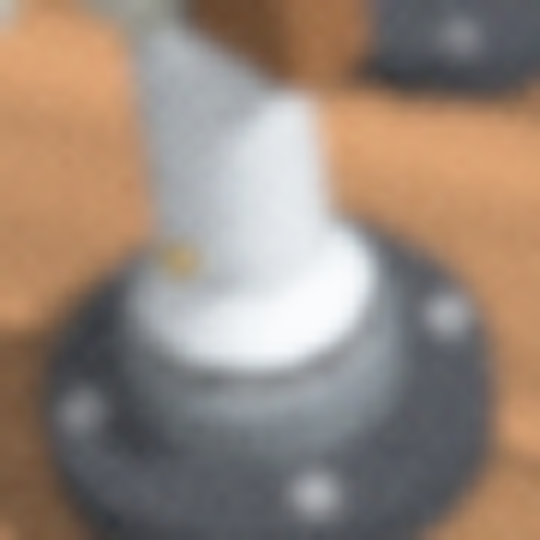

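>>> {"name": "step_arm", "arguments": {"increments": [[[0, 0, 0], [0, 0, 0.015], 1], [[0, 0, 0], [0, 0, 0.03], 1], [[0, 0, 0], [0, 0, 0.03], 1]]}}

```text
time_s: 13.75
tcp_pos: [0.5372, -0.1893, 0.1615]
eef_rot: [180.0, -0.1, -114.7]
contact_force: [-0.6, 0.7, 11.4]
gripper_width: 0.0257
```

```bash
python3 q.py; python3 - <<'E'
from h import *
cap('scene','s10');crop('s10',200,180,245,225,12,'s10c')
E
```

```text
13.75 [-0.56  0.65 11.43] [0.327 0.28  0.195] [ 0.5372 -0.1893  0.1615] [ 1.7997e+02 -5.0000e-02 -1.1468e+02] [ -0.31 -39.79  22.4    4.58   0.33  -0.39]
```

View pics/s10c.png

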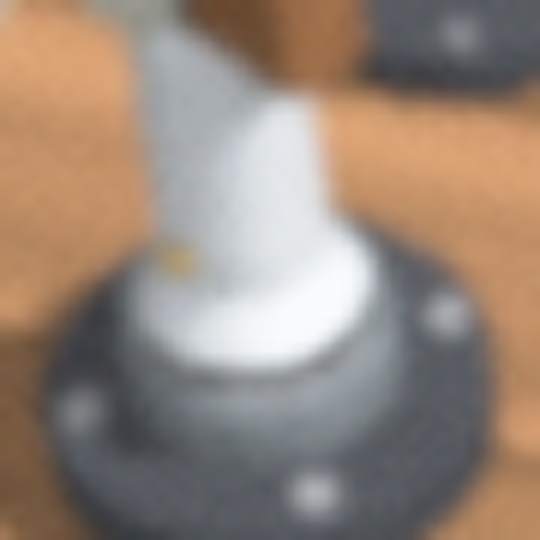

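>>> {"name": "step_arm", "arguments": {"increments": [[[0, 0, 0], [0, 0, 0.015], 1], [[0, 0, 0], [0, 0, 0.03], 1], [[0, 0, 0], [0, 0, 0.03], 1]]}}

```text
time_s: 14.1
tcp_pos: [0.5372, -0.1892, 0.1615]
eef_rot: [180.0, -0.0, -116.4]
contact_force: [-1.1, 1.7, 10.8]
gripper_width: 0.0256
```

```bash
python3 q.py; python3 - <<'E'
from h import *
cap('scene','s11');cap('wrist','w11')
a=[]
for n in('s7','s8','s10','s11'):
    crop(n,200,185,235,220,11,'x');a.append(cv2.imread('pics/x.png'))
cv2.imwrite('pics/cmp.png',cv2.resize(np.vstack([np.hstack(a[:2]),np.hstack(a[2:])]),(600,600)))
E
```

```text
14.1 [-1.06  1.69 10.83] [0.561 0.282 0.231] [ 0.5372 -0.1892  0.1615] [ 1.7997e+02 -4.0000e-02 -1.1640e+02] [ -0.69 -39.77  22.38   4.75   0.33  -0.43]
```

View pics/cmp.png

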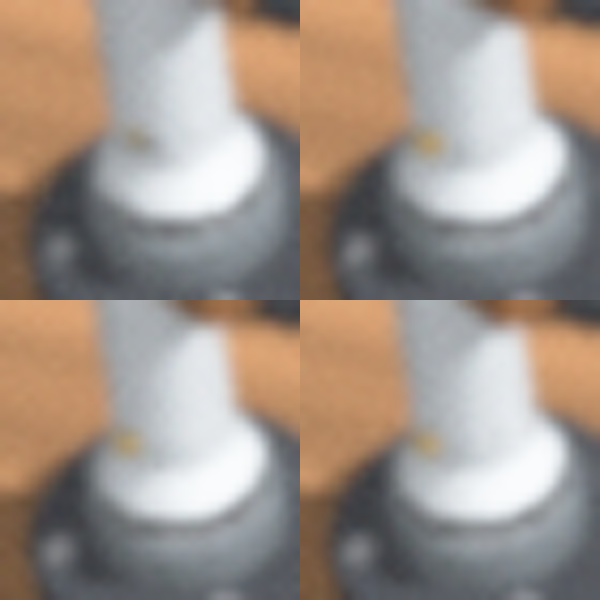

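View pics/w11.png

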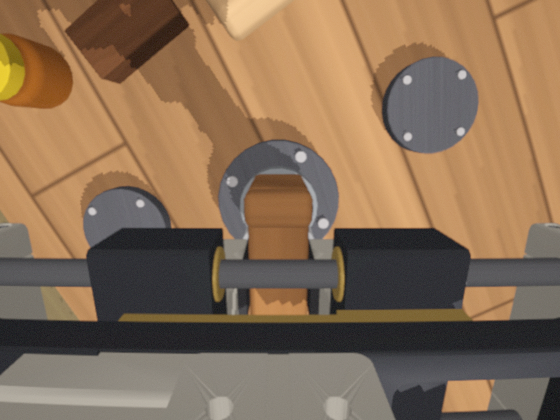

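```bash
python3 - <<'E'
from h import *
for n in('s7','s8','s9','s10','s11'):
    c=load(n);st=c['st'];a=np.radians(st['eef_rot'][2]+90);p=st['tcp_pos']
    P=[p[0]+.0215*np.cos(a),p[1]+.0215*np.sin(a),p[2]-.08]
    im=c['color'][195:208,205:225].astype(float)
    w=np.clip(np.max(im,2)-im[:,:,2]-15,0,None) # yellowness
    w[:,12:]*=1
    yy,xx=np.mgrid[195:208,205:225]
    sub=(slice(4,12),slice(5,14))
    ww=w[sub];print(n,proj(c,P).round(2),'gold',(ww*xx[sub]).sum()/ww.sum(),(ww*yy[sub]).sum()/ww.sum(),ww.sum())
E
```

```text
s7 [[215.06 201.51]] gold 210.62190812720848 199.57950530035336 283.0
s8 [[213.92 201.13]] gold 212.25891181988743 200.22889305816136 533.0
s9 [[213.77 201.04]] gold 212.1384015594542 200.17543859649123 513.0
s10 [[213.63 200.94]] gold 211.94834710743802 200.14669421487602 484.0
s11 [[213.53 200.85]] gold 211.9126819126819 200.13721413721413 481.0
```

```bash
python3 - <<'E'
from h import *
a=[]
for n in('w4','w11'):
    crop(n,235,165,325,320,4,'x');a.append(cv2.imread('pics/x.png'))
cv2.imwrite('pics/cmp2.png',cv2.resize(np.hstack(a),(696,600)))
E
```

```text
(no output)
```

View pics/cmp2.png

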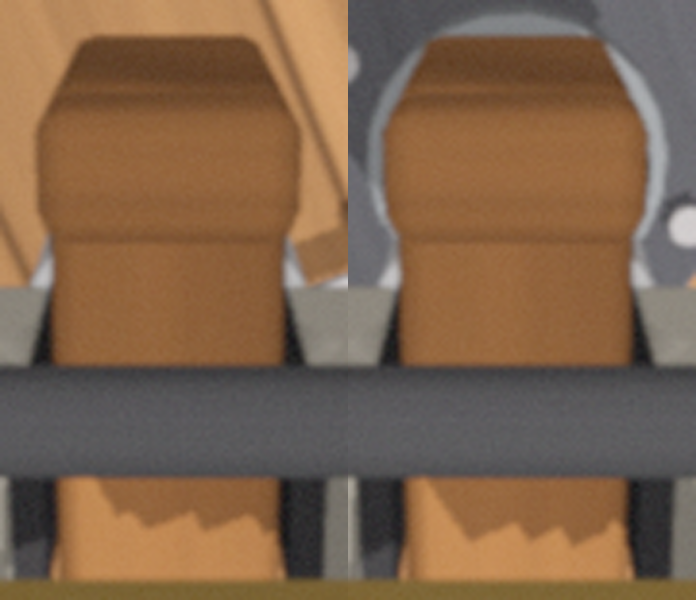

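>>> {"name": "step_arm", "arguments": {"increments": [[[0, 0, 0], [0, 0, 0.015], 1], [[0, 0, 0], [0, 0, 0.03], 1], [[0, 0, 0], [0, 0, 0.03], 1]]}}

```text
time_s: 14.5
tcp_pos: [0.5372, -0.1889, 0.1615]
eef_rot: [180.0, -0.0, -118.1]
contact_force: [-0.8, 2.3, 11.6]
gripper_width: 0.0257
```

```bash
python3 q.py
```

```text
14.5 [-0.84  2.32 11.62] [1.071 0.232 0.242] [ 0.5372 -0.1889  0.1615] [ 1.7996e+02 -2.0000e-02 -1.1812e+02] [ -1.34 -39.73  22.31   5.15   0.29  -0.43]
```

>>> {"name": "step_arm", "arguments": {"increments": [[[0, 0, 0], [0, 0, 0.015], 1], [[0, 0, 0], [0, 0, 0.03], 1], [[0, 0, 0], [0, 0, 0.03], 1]]}}

```text
time_s: 14.8
tcp_pos: [0.5373, -0.1886, 0.1614]
eef_rot: [180.0, -0.0, -119.8]
contact_force: [-0.9, 3.0, 12.0]
gripper_width: 0.0257
```

```bash
python3 q.py;python3 - <<'E'
from h import *
cap('scene','s12');crop('s12',200,180,245,225,12,'s12c')
E
```

```text
14.8 [-0.91  3.02 12.  ] [1.604 0.24  0.333] [ 0.5373 -0.1886  0.1614] [ 179.95   -0.   -119.83] [ -2.19 -39.68  22.25   5.58   0.27  -0.53]
```

View pics/s12c.png

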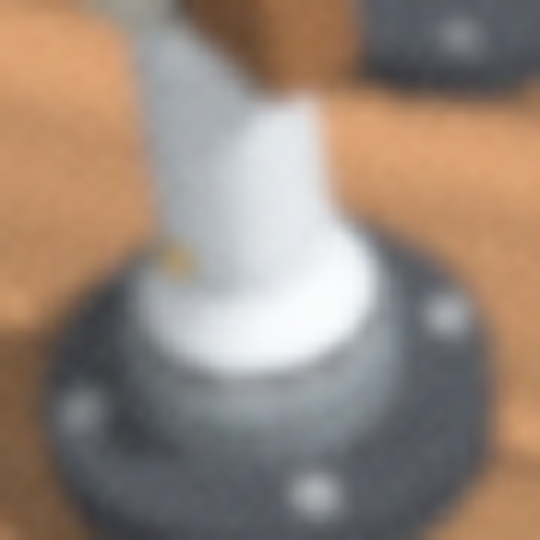

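>>> {"name": "step_arm", "arguments": {"increments": [[[0, 0, 0], [0, 0, -0.02], 1], [[0, 0, 0], [0, 0, -0.04], 1], [[0, 0, 0], [0, 0, -0.06], 1], [[0, 0, 0], [0, 0, -0.08], 1], [[0, 0, 0], [0, 0, -0.1], 1], [[0, 0, 0], [0, 0, -0.1], 1]]}}

```text
time_s: 15.45
tcp_pos: [0.5373, -0.1891, 0.1615]
eef_rot: [180.0, -0.0, -114.1]
contact_force: [-0.4, 1.3, 11.7]
gripper_width: 0.0258
```

```bash
python3 q.py;python3 - <<'E'
from h import *
cap('scene','s13');crop('s13',200,180,245,225,12,'s13c')
E
```

```text
15.45 [-0.36  1.34 11.67] [ 0.843  0.116 -0.243] [ 0.5373 -0.1891  0.1615] [ 1.7998e+02 -1.0000e-02 -1.1410e+02] [ -0.52 -39.74  22.13   5.21   0.16   0.49]
```

View pics/s13c.png

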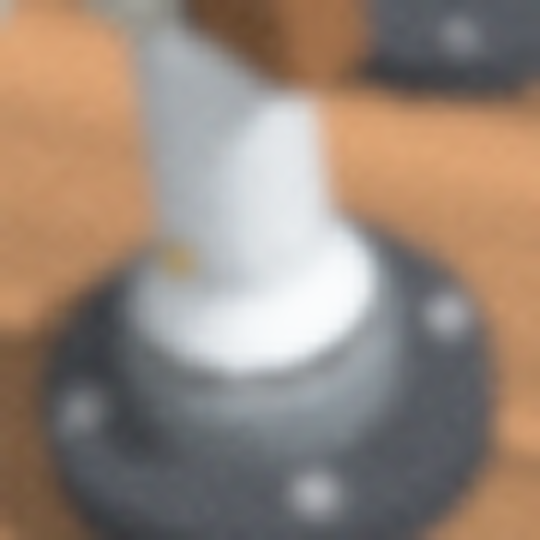

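>>> {"name": "step_arm", "arguments": {"increments": [[[0, 0, 0], [0, 0, -0.03], 1], [[0, 0, -0.002], [0, 0, -0.03], 1], [[0, 0, -0.005], [0, 0, -0.03], 1], [[0, 0, -0.008], [0, 0, -0.03], 1], [[0, 0, -0.01], [0, 0, -0.03], 1], [[0, 0, -0.01], [0, 0, -0.03], 1]]}}

```text
time_s: 16.1
tcp_pos: [0.5373, -0.189, 0.1707]
eef_rot: [180.0, -0.0, -112.4]
contact_force: [2.7, -0.1, 3.7]
gripper_width: 0.0257
```

```bash
python3 q.py
```

```text
16.1 [ 2.67 -0.12  3.69] [-0.011 -0.852 -0.176] [ 0.5373 -0.189   0.1707] [ 179.95   -0.   -112.42] [-3.000e-02 -4.354e+01  2.436e+01  5.670e+00 -7.700e-01  1.600e-01]
```

>>> {"name": "step_arm", "arguments": {"increments": [[[0, 0, -0.002], [0, 0, 0], 1], [[0, 0, -0.004], [0, 0, 0], 1], [[0, 0, -0.004], [0, 0, 0], 1]]}}

```text
time_s: 16.4
tcp_pos: [0.5373, -0.189, 0.1742]
eef_rot: [179.9, -0.0, -112.4]
contact_force: [1.7, 0.2, -0.1]
gripper_width: 0.0257
```

```bash
python3 q.py
```

```text
16.4 [ 1.7   0.22 -0.08] [-0.173 -0.896 -0.127] [ 0.5373 -0.189   0.1742] [ 1.7993e+02 -1.0000e-02 -1.1242e+02] [  0.16 -45.5   25.85   6.13  -0.82   0.16]
```

>>> {"name": "step_arm", "arguments": {"increments": [[[0, 0, -0.0015], [0, 0, 0], 1], [[0, 0, -0.003], [0, 0, 0], 1], [[0, 0, -0.003], [0, 0, 0], 1]]}}

```text
time_s: 16.7
tcp_pos: [0.5374, -0.189, 0.1771]
eef_rot: [179.9, -0.0, -112.4]
contact_force: [1.8, -1.5, -3.5]
gripper_width: 0.0252
```

```bash
python3 q.py
```

```text
16.7 [ 1.83 -1.51 -3.47] [-0.323 -0.834 -0.128] [ 0.5374 -0.189   0.1771] [ 1.7993e+02 -1.0000e-02 -1.1242e+02] [  0.3  -47.11  27.2    6.58  -0.8    0.16]
```

>>> {"name": "step_arm", "arguments": {"increments": [[[0, 0, -0.0015], [0, 0, 0], 1], [[0, 0, -0.003], [0, 0, 0], 1], [[0, 0, -0.0045], [0, 0, 0], 1], [[0, 0, -0.0045], [0, 0, 0], 1]]}}

```text
time_s: 17.1
tcp_pos: [0.5374, -0.189, 0.1816]
eef_rot: [179.9, -0.0, -112.4]
contact_force: [2.7, -1.3, -8.3]
gripper_width: 0.0256
```

```bash
python3 q.py;python3 - <<'E'
from h import *
cap('scene','s14');crop('s14',195,170,245,220,12,'s14c')
E
```

```text
17.1 [ 2.74 -1.28 -8.33] [-0.448 -0.889 -0.148] [ 0.5374 -0.189   0.1816] [ 1.7993e+02 -1.0000e-02 -1.1241e+02] [  0.46 -49.71  29.24   7.27  -0.89   0.16]
```

View pics/s14c.png

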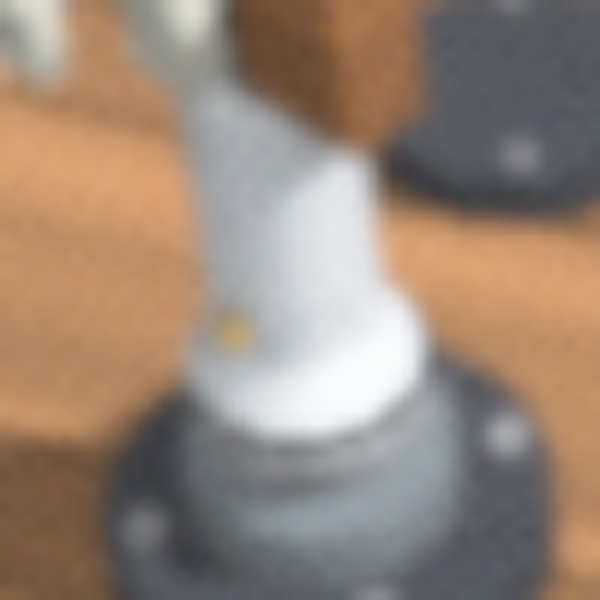

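>>> {"name": "step_arm", "arguments": {"increments": [[[0, 0, -0.001], [0, 0, 0], 1], [[0, 0, -0.0025], [0, 0, 0], 1], [[0, 0, -0.0025], [0, 0, 0], 1], [[0, 0, 0], [0, 0, 0], 1], [[0, 0, 0.003], [0, 0, 0], 1], [[0, 0, 0.006], [0, 0, 0], 1], [[0, 0, 0.0075], [0, 0, 0], 1], [[0, 0, 0.0075], [0, 0, 0], 1]]}}

```text
time_s: 17.95
tcp_pos: [0.5376, -0.1891, 0.1748]
eef_rot: [180.0, -0.0, -112.4]
contact_force: [-3.6, 1.1, -0.4]
gripper_width: 0.026
```

```bash
python3 q.py
```

```text
17.95 [-3.58  1.06 -0.4 ] [ 0.621  1.304 -0.151] [ 0.5376 -0.1891  0.1748] [ 1.7998e+02 -1.0000e-02 -1.1239e+02] [  0.11 -45.95  28.97   7.28   1.41   0.15]
```

>>> {"name": "step_arm", "arguments": {"increments": [[[0, 0.0004, 0], [0, 0, 0], 1], [[0, 0.0004, 0], [0, 0, 0], 0.6], [[0, 0.0004, 0], [0, 0, 0], 0.4], [[0, 0.0004, 0], [0, 0, 0], 0.2], [[0, 0.0004, 0], [0, 0, 0], 0], [[0, 0.0004, 0], [0, 0, 0], 0], [[0, 0.0004, 0], [0, 0, 0], 0], [[0, 0.0004, 0], [0, 0, 0], 0]], "force": 20}}

```text
time_s: 18.75
tcp_pos: [0.5375, -0.1889, 0.1745]
eef_rot: [180.0, -0.0, -112.4]
contact_force: [0.2, 0.3, -0.2]
gripper_width: 0.0762
```

```bash
python3 q.py
```

```text
18.75 [ 0.19  0.3  -0.22] [ 0.121 -0.08  -0.009] [ 0.5375 -0.1889  0.1745] [ 180.    -0.  -112.4] [ 0.000e+00 -4.553e+01  2.699e+01  6.450e+00  1.000e-02  0.000e+00]
```

>>> {"name": "step_arm", "arguments": {"increments": [[[0, 0, 0], [0, 0, 0], 0], [[0, 0, 0], [0, 0, 0], 0], [[0, 0, -0.01], [0, 0, 0], 0], [[0, 0, -0.03], [0, 0, 0], 0], [[0, 0, -0.055], [0, 0, 0], 0], [[0, 0, -0.08], [0, 0, 0], 0], [[0.0, 0, -0.105], [0, 0, 0], 0], [[-0.02, 0, -0.12], [0, 0, 0], 0], [[-0.05, 0, -0.13], [0, 0, 0], 0], [[-0.07, 0, -0.13], [0, 0, 0], 0]]}}

```text
time_s: 19.75
tcp_pos: [0.5653, -0.1234, 0.3074]
eef_rot: [-179.8, 0.1, -112.4]
contact_force: [-1.1, -0.4, -0.4]
gripper_width: 0.0875
```

>>> {"name": "step_arm", "arguments": {"increments": [[[-0.03, 0, 0], [0, 0, 0], 0], [[-0.05, 0, 0], [0, 0, 0], 0], [[-0.05, 0, 0], [0, 0, 0], 0], [[-0.05, 0, 0], [0, 0, 0], 0]]}}

```text
time_s: 20.15
tcp_pos: [0.5832, -0.0777, 0.305]
eef_rot: [-180.0, -0.0, -112.3]
contact_force: [-0.1, -0.3, -0.4]
gripper_width: 0.0877
```

```bash
python3 q.py;python3 - <<'E'
from h import *
cap('scene','s15');cap('wrist','w15');cap('top','t15');crop('s15',190,150,260,230,8,'s15c')
E
```

```text
20.15 [-0.07 -0.35 -0.44] [ 0.058 -0.015  0.023] [ 0.5832 -0.0777  0.305 ] [-179.99   -0.   -112.34] [ 7.200e-01 -4.431e+01  3.043e+01  7.200e+00  2.000e-02 -6.000e-02]
```

View pics/s15c.png

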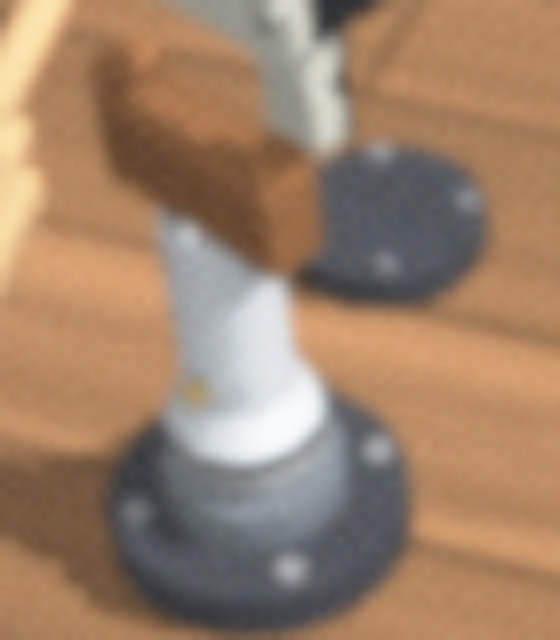

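View pics/s15.png

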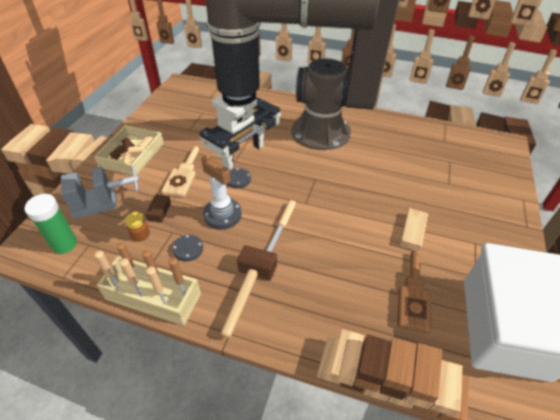

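View pics/w15.png

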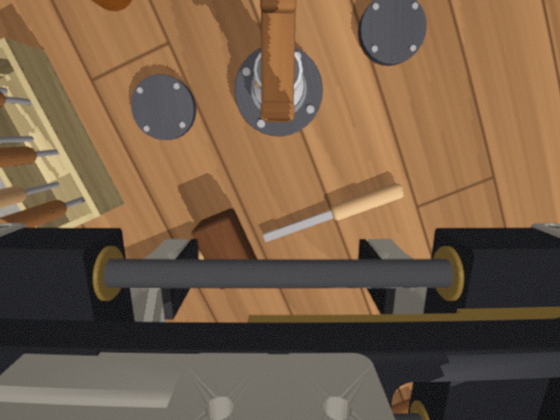

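```bash
python3 - <<'E'
from h import *
a=load('scene0')['color'].astype(int);b=load('s15')['color'].astype(int)
for n,(x0,y0,x1,y1) in dict(chisel=(262,198,300,250),mallet=(220,248,280,335),jar=(122,208,152,242),offcut=(146,194,172,222),blank=(400,205,430,250),mould2=(398,250,432,330)).items():
    print(n,np.abs(a-b)[y0:y1,x0:x1].mean().round(2))
r.close_job(); print(r.get_state()['time_s'])
E
```

```text
chisel 12.9
mallet 2.28
jar 14.69
offcut 13.21
blank 3.43
mould2 2.32
the job is handed in; nothing more can be done
the job is handed in; nothing more can be done
```

The rest is standing on the largest base, let go, and the tug showed it locked. I handed the job in at about 20 s of the 72 s allowed.

**What I did:** I gripped the rest by its cradle bar and lowered it over the stub with the hole about 15° off the button. I pressed it down with about 15–16 N and turned it with the collar squeezed. I swept roughly 22° (tool yaw −98° to −120°) until a growing sideways force showed the hole's edge bearing on the button, then backed off to about −112°.

**Tug:** I pulled up to about 4 N measured, then about 2 mm more without a reading. By the stub's stiffness that reaches about 6–7 N. The force followed the stub spring's own 1.1–1.2 N/mm right through zero and into pull. An unlocked tube would have shown about half that and stayed in push.

**After letting go:** The brass button shows in the hole, no black collar shows between the bell mouth and the housing, and the rest stands upright. The robot was clear, with forces close to zero.

**Checks that were less clear:**
- **Moment of the pop:** I never felt a distinct pop while turning; the wrist torque stayed near 0.2–0.3 N m. The lock rests on the later edge contact and on the tug.
- **Collar squeeze:** During the tug the readings implied 7–8 mm of squeeze, where at least 8.5 mm was expected. That is about 1 mm off, which I put down to calibration and load-reading error.
- **Other items:** Comparing pictures from start and finish, the mallet, blank and mould2 hardly changed. The chisel, jar and offcut areas did differ. I think that is the arm's shadow, because they look in place and nothing was felt near them, but I did not measure their positions again.
- **Mould:** I only looked at this one by eye in the last picture.

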